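# Put the balance weights back in their cases

### The arm

A 6-joint arm with a two-finger parallel gripper is mounted at the origin on a cart in front of the work surface, level with it; the furniture and walls round the work are solid. World frame = base frame: x ahead of the robot, y to its left, z up, the work surface at z = 0. Lengths are in m, angles in rad, forces in N, time in s.
With the tool pointing down it reaches from about 0.35 to 1 m from the base axis. Payload 7.1 kg.
Tool frame: the origin (TCP) lies midway between the tips of the shut fingers; the grasp point (between the pads) lies 19 mm behind it; z points along the fingers, y is the line along which they close (so a half turn about z gives the same grasp; the last joint's range is limited). The gripper opens to 85 mm and grips with 20 to 120 N. Pads are 22 mm wide; open, the fingers measure 114 mm over their backs; the gripper's body (76 mm by 85 mm) begins 54 mm behind the grasp point. The pads swing forward as they close: fully open they stand 13 mm farther back than shut.
Start: joints at [1.292, 0.423, 1.63, -0, 1.089, -0.019], TCP at [0.161, 0.604, 0.231] pointing down, gripper open.
Joint ranges: [-3, 3], [-0.9, 2.11], [0.09, 2.58], [-1.31, 4.45], [0.11, 2.69], [-2.54, 2.54]. Speed limits (rad/s): [2.39, 2.39, 3.01, 3.14, 3.14, 3.14].

### API

Orientations are given as a unit quaternion [w, x, y, z].
In Python, from station import arm, fingers, solver, imaging, finish_job, monitor gives the robot as it stands. The module is installed in compiled form; this text tells all that it offers. Calls block until the motion is done:
- arm.move_to(position, orientation): joint-space move of the TCP to a pose.
- arm.servo_line(position, frame=None, velocity=0.15): straight line of the TCP; frame=None keeps the orientation; velocity is the mean speed in m/s.
- arm.move_joints(angles): joint-space move.
- fingers.gripper_to(opening, squeeze=None): finger opening in m; squeeze is the grip in N (None keeps the last); returns when the fingers have stopped.
- arm.sleep(seconds).
- solver.ik(position, orientation): joint angles nearest the present ones, or None.
- imaging.snapshot(name): name is "scene" or "top"; returns a dict with "image" (480x640x3 uint8, blue, green, red), "fx", "fy", "cx", "cy" (pixels), "rvec" (rotation vector, rad) and "tvec" (3), from world to camera coordinates, as OpenCV has them. Camera axes: x right, y down, z forward; pixel columns grow to the right and rows downward; lengths in m; the calibration is good to about 2 mm. A picture is of the moment at which its call begins. There is no depth.
A pose or a line that the arm cannot do raises arm.PlanningError and nothing moves.
- finish_job(): hands the job in; it is judged then, once.
Trained networks look in a picture, given as the dict that the camera call returned (one of the last four; its "shot" number tells which), for a name from the list of things; names that differ only in an ending like _2 or _b are one class to them, and where a whole thing is asked for, a point or a joint stands for the part that bears it (a point fixed in the world has none). Each returns a list of dicts, best first, with "conf" (0 to 1); they miss things now and then, are a little off and sometimes report something else, mostly with a low value. They report only what shows in the picture. A call takes as long as a camera call.
- imaging.outline_of(thing, picture): "pixels" (480x640 bool, what is visible of it) and "box" ([left, top, right, bottom] in pixels, round what is visible of it).
Readings, each from a call of its own:
- monitor.read_time(): time.
- monitor.read_qpos(): joint angles.
- monitor.read_joint_vel(): joint speeds.
- monitor.read_joint_efforts(): joint torques, N m.
- monitor.read_position(): TCP position.
- monitor.read_tool_rot(): TCP orientation.
- monitor.read_ft_force(): force on the tool from outside, world axes, zero at the start.
- monitor.read_moment(): the same for the moment, N m.
- monitor.read_finger_gap(): finger opening in m.
- monitor.read_grip_force(): force on a finger pad.
Only numpy, scipy, OpenCV 4.12 (cv2) and the standard library are available. Lean on these libraries where they do the work, as an engineer would, in place of code of your own. Each camera call takes 0.05 s, during which the arm holds its last target. There are 200 camera calls.

### The job

The balance has been checked; put the four brass weights away: pick them out from between the core plugs on the rubber mat and stand each one upright in the well of its own wooden case base, the largest weight in the largest base and so on down to the smallest, fully down on the well's floor. Set the weights down rather than dropping them, and leave the two core plugs standing where they are.

Things in the scene. Friction and masses are not known exactly. Their poses are not given: they have to be found in the camera images.
- brass_weight_0: the largest of four brass balance weights, 28 mm in diameter, 39 mm tall (about 100 g); the straight lower part, the place to grip, reaches about 21 mm up, above it shoulder, neck and knob. Origin: centre of the underside, z up. It stands on a dark rubber mat 3 mm thick, hemmed in by neighbours: the fingers fit down along one line only
- case_0: wooden case base for the largest weight: square block 64 x 64 x 18 mm, fixed, with one round grey-lined well 36 mm wide and 6 mm deep, its mouth bevelled 2.5 mm; the largest of the four blocks (64, 56, 48 and 40 mm). Origin: centre of the underside; the well's floor is 12 mm, the top 18 mm above it. (Plain wooden boxes without a well, at the back, are the covers: not needed)
- brass_weight_1: the second largest of four brass balance weights, 24 mm in diameter, 34 mm tall (about 50 g); the straight lower part, the place to grip, reaches about 18 mm up, above it shoulder, neck and knob. Origin: centre of the underside, z up. It stands on a dark rubber mat 3 mm thick, hemmed in by neighbours: the fingers fit down along one line only
- case_1: wooden case base for the second largest weight: square block 56 x 56 x 18 mm, fixed, with one round grey-lined well 32 mm wide and 6 mm deep, its mouth bevelled 2.5 mm; the second largest of the four blocks (64, 56, 48 and 40 mm). Origin: centre of the underside; the well's floor is 12 mm, the top 18 mm above it. (Plain wooden boxes without a well, at the back, are the covers: not needed)
- brass_weight_2: the second smallest of four brass balance weights, 20 mm in diameter, 28 mm tall (about 20 g); the straight lower part, the place to grip, reaches about 15 mm up, above it shoulder, neck and knob. Origin: centre of the underside, z up. It stands on a dark rubber mat 3 mm thick, hemmed in by neighbours: the fingers fit down along one line only
- case_2: wooden case base for the second smallest weight: square block 48 x 48 x 18 mm, fixed, with one round grey-lined well 28 mm wide and 6 mm deep, its mouth bevelled 2.5 mm; the second smallest of the four blocks (64, 56, 48 and 40 mm). Origin: centre of the underside; the well's floor is 12 mm, the top 18 mm above it. (Plain wooden boxes without a well, at the back, are the covers: not needed)
- brass_weight_3: the smallest of four brass balance weights, 17 mm in diameter, 23 mm tall (about 10 g); the straight lower part, the place to grip, reaches about 12 mm up, above it shoulder, neck and knob. Origin: centre of the underside, z up. It stands on a dark rubber mat 3 mm thick, hemmed in by neighbours: the fingers fit down along one line only
- case_3: wooden case base for the smallest weight: square block 40 x 40 x 18 mm, fixed, with one round grey-lined well 25 mm wide and 6 mm deep, its mouth bevelled 2.5 mm; the smallest of the four blocks (64, 56, 48 and 40 mm). Origin: centre of the underside; the well's floor is 12 mm, the top 18 mm above it. (Plain wooden boxes without a well, at the back, are the covers: not needed)
- plug_long: the taller, pale brown one of two drilled rock core plugs, an upright cylinder 38 mm in diameter and 50 mm tall that stands on the mat among the weights; to be left where it is. Origin: centre of the underside, z up. (Left of the mat, beyond about x = 0.47 m and y = 0.32 m, stands a tall grey instrument: go round it)
- plug_short: the shorter, grey one of two drilled rock core plugs, an upright cylinder 38 mm in diameter and 38 mm tall that stands on the mat among the weights; to be left where it is. Origin: centre of the underside, z up

How it is judged:
By the outcome, as a careful person would: the job done as asked, in the order asked, and still so for the second after the job is handed in, with the robot touching nothing.
It also fails if it takes over 99 s, if anything falls off the work surface, if the arm or the gripper's body presses on something with over 40 N, if the wrist force passes 120 N, or if a joint passes its speed limit or range.

## Working session

There is one attempt and no reset: what is moved stays moved. The work goes in short steps, each a Python script; the robot and the scene stay as the last script left them, time stands still between calls to the robot, and variables do not carry over. Pictures are saved under pics/ and viewed, at most 14 in all, crops included, and the job is handed in when it is done.

```bash
mkdir -p pics; ls
python3 - <<'E'
from station import *
import cv2
for n in ("scene","top"):
    s=imaging.snapshot(n); cv2.imwrite(f"pics/{n}0.png",s["image"])
    R=cv2.Rodrigues(s["rvec"])[0]; print(n,s["fx"],s["cx"],s["cy"],-R.T@s["tvec"].ravel(),R[2])
    for t in ["brass_weight_0","case_0","plug_long","plug_short"]:
        for o in imaging.outline_of(t,s): print(t,round(o["conf"],2),[round(float(b)) for b in o["box"]],int(o["pixels"].sum()))
print(monitor.read_time())
E
```

```text
pics
scene 496.7555471196067 322.46439810755965 238.75342141243055 [0.0814672  0.52023434 0.56972759] [ 0.45823229 -0.67076068 -0.58318374]
brass_weight_0 0.9 [200, 291, 221, 320] 393
brass_weight_0 0.77 [217, 334, 231, 357] 205
brass_weight_0 0.66 [376, 179, 392, 192] 235
brass_weight_0 0.52 [225, 283, 237, 306] 255
brass_weight_0 0.43 [256, 303, 269, 321] 127
case_0 0.79 [328, 210, 366, 238] 751
case_0 0.79 [294, 236, 340, 264] 780
case_0 0.76 [378, 178, 394, 192] 251
case_0 0.61 [357, 194, 388, 222] 456
plug_long 0.68 [225, 300, 255, 341] 1010
plug_short 0.79 [177, 303, 206, 337] 730
top 566.4348129098211 314.75960839572394 251.5365893879913 [ 0.36689301 -0.09381311  1.25191226] [ 0.11936535 -0.00269116 -0.99284675]
brass_weight_0 0.6 [199, 223, 215, 234] 150
brass_weight_0 0.57 [220, 257, 227, 269] 58
case_0 0.75 [384, 245, 413, 273] 481
case_0 0.57 [339, 239, 369, 270] 820
case_0 0.55 [433, 239, 450, 259] 313
plug_long 0.74 [191, 249, 212, 266] 286
plug_short 0.78 [176, 217, 196, 235] 308
0.5
```

Run:
```python
import cv2
a=cv2.imread("pics/scene0.png");b=cv2.imread("pics/top0.png")
cv2.imwrite("pics/scene_c.png",cv2.resize(a[160:370,150:430],None,fx=2.8,fy=2.8,interpolation=cv2.INTER_CUBIC))
cv2.imwrite("pics/top_c.png",cv2.resize(b[180:300,140:470],None,fx=2.4,fy=2.4,interpolation=cv2.INTER_CUBIC))
```

```text
(no output)
```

View pics/scene_c.png

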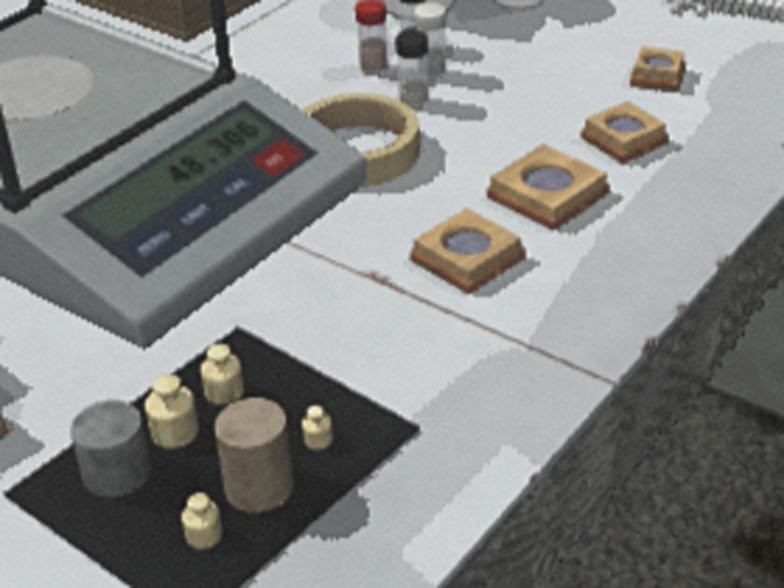

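View pics/top_c.png

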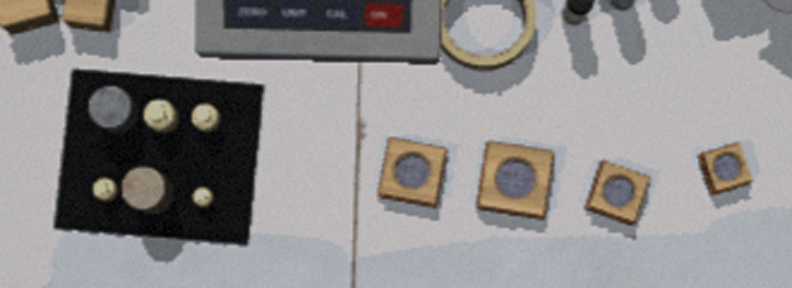

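View pics/scene0.png

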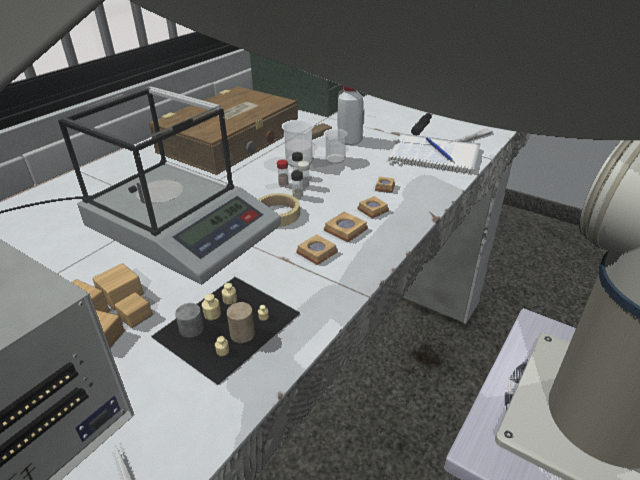

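View pics/top0.png

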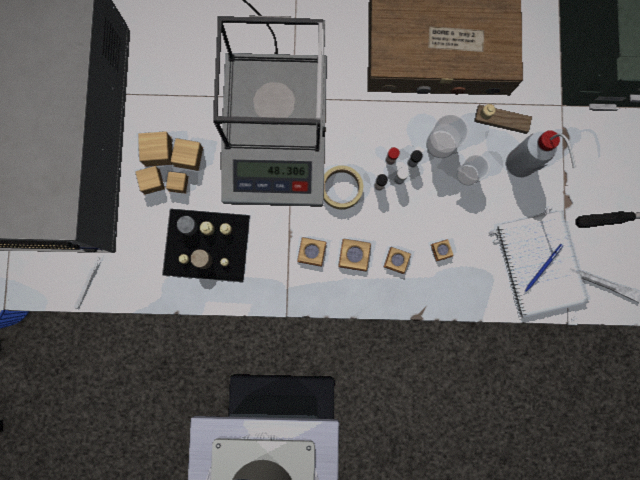

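```bash
cat > loc.py <<'E'
import numpy as np, cv2
from scipy.optimize import least_squares
D=[28,24,20,17]; H=[39,34,28,23]; G=[21,18,15,12]; B=[64,56,48,40]
th=np.linspace(0,2*np.pi,40,endpoint=False); circ=np.c_[np.cos(th),np.sin(th)]
def cyl(r,z0,z1): return np.vstack([np.c_[circ*r,np.full(40,z)] for z in (z0,z1)])
def wmodel(i):  # three convex parts
    r=D[i]/2; h=H[i]; g=G[i]
    return [cyl(r,0,g)/1e3, np.vstack([cyl(r,g,g),cyl(.45*r,.72*h,.72*h)])/1e3, cyl(.5*r,.78*h,h)/1e3]
def bmodel(i,yaw):
    b=B[i]/2; c,s=np.cos(yaw),np.sin(yaw)
    q=np.array([[x,y] for x in(-b,b) for y in(-b,b)])@np.array([[c,s],[-s,c]])
    return [np.vstack([np.c_[q,np.full(4,z)] for z in(0,18)])/1e3]
def pmodel(h): return [cyl(19,0,h)/1e3]
def proj(P,s):
    K=np.array([[s["fx"],0,s["cx"]],[0,s["fy"],s["cy"]],[0,0,1]])
    return cv2.projectPoints(np.asarray(P,float),s["rvec"],s["tvec"],K,None)[0].reshape(-1,2)
def cen_model(parts,p,s):
    uv=[proj(q+p,s) for q in parts]; a=np.vstack(uv); o=np.floor(a.min(0))-2; k=16
    m=np.zeros((np.ceil((a.max(0)-o+2)*k)).astype(int)[::-1],np.uint8)
    for q in uv: cv2.fillConvexPoly(m,cv2.convexHull(((q-o+.5)*k).astype(np.int32)),1)
    M=cv2.moments(m,True); return np.array([M["m10"],M["m01"]])/M["m00"]/k+o-.5+.5/k, M["m00"]/k/k
def cen_mask(m):
    M=cv2.moments(m.astype(np.uint8),True); return np.array([M["m10"],M["m01"]])/M["m00"]
def fit(parts,obs,p0,fixz=None):
    """obs: list of (shot, centroid)"""
    mk=(lambda v:np.array([*v,fixz])) if fixz is not None else (lambda v:v)
    f=lambda v:np.concatenate([cen_model(parts,mk(v),s)[0]-c for s,c in obs])
    r=least_squares(f,p0[:2] if fixz is not None else p0,diff_step=1e-2); return mk(r.x),r.fun
def ray(uv,s,z):
    R=cv2.Rodrigues(s["rvec"])[0]; C=-R.T@s["tvec"].ravel()
    d=R.T@np.array([(uv[0]-s["cx"])/s["fx"],(uv[1]-s["cy"])/s["fy"],1]); return C+d*(z-C[2])/d[2]
def comps(mask,lo=20,hi=4000):
    n,l,st,c=cv2.connectedComponentsWithStats(mask.astype(np.uint8),connectivity=4)
    return [(st[i],l==i) for i in range(1,n) if lo<st[i][4]<hi]
E
python3 - <<'E'
from station import *
from loc import *
S={n:imaging.snapshot(n) for n in("scene","top")}
import pickle; pickle.dump(S,open("S.pkl","wb"))
roi={"scene":(170,170,400,370),"top":(160,205,460,285)}
for n,s in S.items():
    hsv=cv2.cvtColor(s["image"],cv2.COLOR_BGR2HSV).astype(int); x0,y0,x1,y1=roi[n]
    m=np.zeros((480,640),bool); sub=hsv[y0:y1,x0:x1]
    m[y0:y1,x0:x1]=(sub[...,1]>60)&(sub[...,0]<32)&(sub[...,0]>5)&(sub[...,2]>90)
    print(n)
    for st,k in comps(m): print(st, cen_mask(k).round(1), ray(cen_mask(k),s,.015).round(3), hsv[k].mean(0).round())
    for t in("plug_long","plug_short"):
        o=imaging.outline_of(t,s)[0]; print(t,cen_mask(o["pixels"]).round(1),int(o["pixels"].sum()),ray(cen_mask(o["pixels"]),s,.02).round(3))
E
```

```text
scene
[375 177  19  14 175] [384.1 184.1] [ 0.52  -0.37   0.015] [ 16.  96. 137.]
[259 194  40  32 529] [284.2 206.2] [ 0.65  -0.17   0.015] [ 20.  71. 125.]
[358 197  30  20 311] [372.3 206.4] [ 0.496 -0.273  0.015] [ 17.  97. 142.]
[324 212  43  28 599] [344.5 225.9] [ 0.506 -0.178  0.015] [ 17.  98. 153.]
[297 235  40  30 552] [316.1 248.8] [ 0.509 -0.085  0.015] [ 17.  96. 147.]
[221 283  15  21 198] [228.4 293.9] [0.559 0.099 0.015] [ 23.  69. 147.]
[202 294  18  26 303] [210.9 307.5] [0.56  0.139 0.015] [ 23.  69. 149.]
[258 307  10  13 101] [262.7 313.4] [0.482 0.103 0.015] [ 23.  69. 147.]
[215 336  13  20 186] [221.3 346. ] [0.489 0.189 0.015] [ 24.  70. 153.]
plug_long [189.1 320.1] 738 [0.564 0.181 0.02 ]
plug_short [189.5 319.6] 742 [0.564 0.18  0.02 ]
top
[333 205  18   3  33] [341.5 205.5] [ 0.62  -0.154  0.015] [ 22.  79. 157.]
[222 226   9   8  40] [226.4 230.1] [0.558 0.099 0.015] [ 23.  68. 142.]
[202 229   9   5  33] [206.2 230.9] [0.555 0.143 0.015] [ 23.  70. 138.]
[298 238  28  28 423] [311.4 251. ] [ 0.517 -0.09   0.015] [ 17. 105. 156.]
[339 239  32  31 581] [354.3 253.9] [ 0.512 -0.184  0.015] [ 17. 103. 157.]
[431 239  22  21 178] [442.4 249.1] [ 0.528 -0.378  0.015] [ 17. 104. 144.]
[384 247  27  25 306] [396.8 259.3] [ 0.503 -0.278  0.015] [ 17. 105. 149.]
plug_long [201.3 259. ] 313 [0.492 0.15  0.02 ]
plug_short [186.7 225.3] 310 [0.566 0.186 0.02 ]
```

```bash
cat > meas.py <<'E'
from loc import *
def hullmask(k):
    pts=np.argwhere(k)[:,::-1].astype(np.int32); m=np.zeros(k.shape,np.uint8); cv2.fillConvexPoly(m,cv2.convexHull(pts),1); return m>0
def mask_near(s,uv,rad,kind):
    h=cv2.cvtColor(cv2.bilateralFilter(s["image"],5,25,2),cv2.COLOR_BGR2HSV).astype(int); H_,S_,V_=h[...,0],h[...,1],h[...,2]
    m=(V_>80)&(S_>45)&(H_>17)&(H_<33) if kind=="w" else (S_>50)&(H_>4)&(H_<32)&(V_>60)
    yy,xx=np.mgrid[:480,:640]; m&=(np.hypot(xx-uv[0],yy-uv[1])<rad)
    c=comps(m,10); return max(c,key=lambda t:t[0][4])[1] if c else None
E
python3 - <<'E'
from meas import *; import pickle
S=pickle.load(open("S.pkl","rb")); sc,tp=S["scene"],S["top"]
W0=[(.555,.142),(.557,.099),(.489,.189),(.482,.103)]
C0=[(.512,-.181),(.513,-.087),(.500,-.275),(.524,-.374)]
for kind,P0 in(("w",W0),("c",C0)):
  for i,p in enumerate(P0):
    parts=wmodel(i) if kind=="w" else bmodel(i,-.1 if i<3 else .25)
    p=np.array([*p,.003 if kind=="w" else 0]); obs=[];ar=[]
    for s in(sc,tp):
        uv,A=cen_model(parts,p,s); m=mask_near(s,uv,np.sqrt(A)*1.1+4,kind)
        if kind=="c": m=hullmask(m)
        obs.append((s,cen_mask(m))); ar.append((round(A),int(m.sum())))
    q,r=fit(parts,obs,p); q2,r2=fit(parts,obs,p,p[2])
    print(kind,i,q.round(4),r.round(1),"| fixed z",q2.round(4),r2.round(1),ar)
    print("   single", [fit(parts,[o],p,p[2])[0].round(4)[:2] for o in obs])
E
```

```text
w 0 [0.5594 0.1418 0.0054] [-1.1 -0.1  0.8  1.1] | fixed z [0.5605 0.141  0.003 ] [-1.   0.5  1.4  0.8] [(393, 373), (155, 102)]
   single [array([0.56  , 0.1393]), array([0.5622, 0.1441])]
w 1 [ 0.5573  0.0994 -0.0088] [-2.5 -0.5  1.9  3. ] | fixed z [0.5524 0.1027 0.003 ] [-2.5 -3.6 -0.5  4.3] [(268, 467), (111, 79)]
   single [array([0.5431, 0.1068]), array([0.5621, 0.1021])]
w 2 [0.4912 0.1896 0.0048] [-1.1 -0.1  1.1  1.4] | fixed z [0.492  0.1891 0.003 ] [-1.1  0.4  1.5  1.1] [(233, 219), (81, 69)]
   single [array([0.4911, 0.1876]), array([0.4943, 0.1926])]
w 3 [0.4861 0.1006 0.0048] [-0.8  0.1  0.9  0.9] | fixed z [0.4868 0.1002 0.003 ] [-0.9  0.6  1.2  0.7] [(140, 124), (55, 34)]
   single [array([0.4864, 0.0984]), array([0.4883, 0.1029])]
c 0 [ 0.5099 -0.1856  0.    ] [-0.9 -0.   0.5  0.8] | fixed z [ 0.5099 -0.1856  0.    ] [-0.9 -0.   0.5  0.8] [(913, 830), (879, 872)]
   single [array([ 0.5084, -0.1865]), array([ 0.5118, -0.1846])]
c 1 [ 0.5145 -0.0908  0.    ] [-0.9 -0.   0.4  0.8] | fixed z [ 0.5146 -0.091   0.    ] [-0.8 -0.1  0.5  0.8] [(863, 784), (670, 674)]
   single [array([ 0.5131, -0.0916]), array([ 0.5163, -0.0899])]
c 2 [ 0.4999 -0.2799  0.    ] [-1.   0.   0.5  0.9] | fixed z [ 0.4999 -0.2799  0.    ] [-1.   0.   0.5  0.9] [(505, 456), (518, 502)]
   single [array([ 0.4981, -0.2812]), array([ 0.5019, -0.2787])]
c 3 [ 0.5252 -0.3788  0.    ] [-1.  -0.   0.5  0.9] | fixed z [ 0.5251 -0.3787  0.    ] [-1.  -0.   0.5  0.9] [(302, 269), (373, 356)]
   single [array([ 0.5231, -0.38  ]), array([ 0.5271, -0.3777])]
```

Run:
```python
from station import *
from meas import *
Q=[[0,.70711,.70711,0],[0,.70711,-.70711,0]]
pts=[(.560,.140),(.558,.099),(.492,.189),(.487,.100),(.51,-.186),(.5145,-.091),(.5,-.28),(.525,-.379)]
for q in Q:
  for p in pts:
    a=solver.ik([*p,.02],q); print(None if a is None else np.round(a,2),end=" ")
  print()
q=Q[0] if all(solver.ik([*p,.02],Q[0]) is not None for p in pts) else Q[1]
arm.move_to([.53,.14,.20],q); print(monitor.read_time(),monitor.read_position())
fingers.gripper_to(.044)
s=imaging.snapshot("scene"); R=cv2.Rodrigues(s["rvec"])[0]; print(-R.T@s["tvec"].ravel(),R[2],monitor.read_time())
cv2.imwrite("pics/a1.png",s["image"])
```

```text
[ 0.22  0.67  1.83 -0.    0.64  0.22] [ 0.15  0.66  1.86 -0.    0.63  0.15] [ 0.34  0.62  1.94 -0.    0.58  0.34] [ 0.18  0.6   2.01 -0.    0.53  0.18] [-0.37  0.64  1.91 -0.    0.6  -0.37] [-0.2   0.62  1.95 -0.    0.57 -0.2 ] [-0.53  0.66  1.84 -0.    0.64 -0.53] [-0.64  0.73  1.67 -0.    0.74 -0.64] 
None None None None None None None [-0.64  0.73  1.67 -0.    0.74  2.5 ] 
2.9333 [0.52992543 0.14077442 0.20004718]
[0.0814672  0.52023434 0.56972759] [ 0.45823229 -0.67076068 -0.58318374] 3.4667
```

View pics/a1.png

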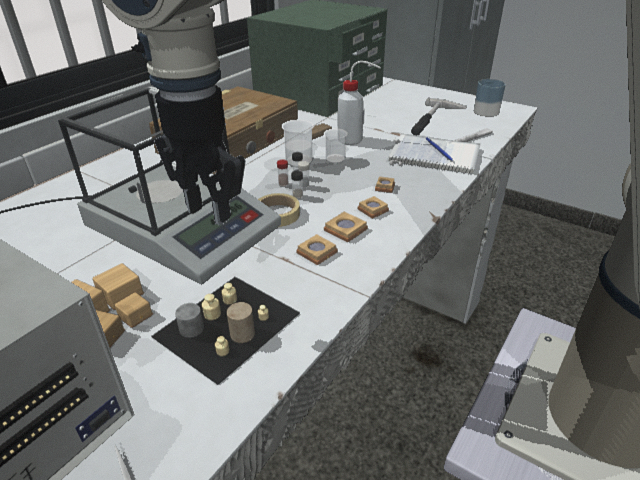

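```bash
cat > act.py <<'E'
from station import *
from meas import *
Q=[0,.70711,.70711,0]
W=[(.5605,.141),(.5590,.100),(.492,.189),(.4865,.1003)]
C=[(.510,-.1855),(.5146,-.0909),(.5,-.2799),(.5251,-.3787)]
CS=[(.5084,-.1865),(.5131,-.0916),(.4981,-.2812),(.5231,-.3800)] # scene camera alone
TIP=.0078
def pick(i):
    x,y=W[i]; f0=monitor.read_ft_force()
    fingers.gripper_to(D[i]/1e3+.015,30)
    arm.move_to([x,y,.12],Q)
    arm.servo_line([x,y,.035],velocity=.15); arm.servo_line([x,y,.003+TIP],velocity=.06)
    print("at",np.round(monitor.read_position(),4),"dF",np.round(monitor.read_ft_force()-f0,1))
    fingers.gripper_to(.0,30 if i<2 else 22); print("gap",monitor.read_finger_gap(),"grip",monitor.read_grip_force())
    arm.servo_line([x,y,.045],velocity=.06); arm.servo_line([x,y,.13],velocity=.2)
    print("gap",monitor.read_finger_gap(),"t",monitor.read_time())
def over(i,name,dz=.03):
    x,y=C[i]; arm.move_to([x,y,.13],Q); arm.servo_line([x,y,.012+TIP+dz],velocity=.15); arm.sleep(.2)
    s=imaging.snapshot("scene"); z=monitor.read_position()[2]-TIP
    parts=wmodel(i)[:1]; p=np.array([x,y,z]); uv,A=cen_model(wmodel(i),p,s); m=mask_near(s,uv,20,"w")
    print("pos",np.round(monitor.read_position(),4),"t",monitor.read_time())
    im=s["image"].copy(); u,v=proj([p],s)[0].astype(int); X0,Y0=max(u-50,0),max(v-50,0)
    # overlay: expected base circle of the weight (red) and case well circle at top (green)
    big=cv2.resize(im[Y0:Y0+80,X0:X0+100],None,fx=7,fy=7,interpolation=cv2.INTER_CUBIC)
    for P,c in((np.c_[circ*D[i]/2e3,0*th]+p,(0,0,255)),(np.c_[circ*(26-2*i+0 if 0 else [36,32,28,25][i]/2)/1e3,0*th+.018]+[*CS[i],0],(0,255,0))):
        cv2.polylines(big,[((proj(P,s)-[X0,Y0]+.5)*7).astype(np.int32)],True,c,1)
    cv2.imwrite(f"pics/{name}.png",big)
    return s
E
python3 - <<'E'
from act import *
pick(0); over(0,"o0")
E
```

```text
at [0.5602 0.1409 0.0104] dF [ 1.  -1.5  2. ]
gap 0.0251257713921169 grip 29.62289775023237
gap 0.02549043384499242 t 6.9667
pos [ 0.5107 -0.1857  0.0508] t 9.15
```

View pics/o0.png

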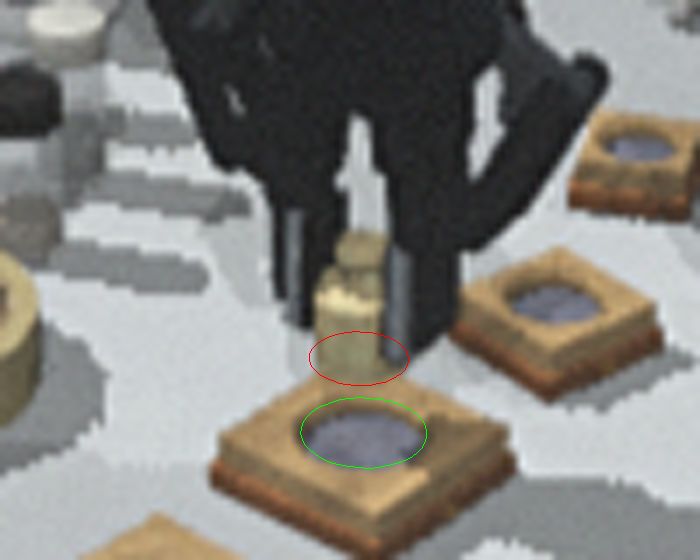

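```bash
cat >> act.py <<'E'
def place(i,dx=-.001,dy=0.,zmin=None):
    x,y=C[i][0]+dx,C[i][1]+dy; zt=.012+TIP
    arm.servo_line([x,y,zt+.012],velocity=.08); arm.sleep(.2); f0=monitor.read_ft_force()
    arm.servo_line([x,y,zt+.002],velocity=.03)
    z=zt+.002
    while 1:
        arm.sleep(.1); p=monitor.read_position(); f=monitor.read_ft_force()-f0
        print(np.round(p,4),np.round(f,1))
        if abs(f[2])>2.5 or z<(zmin or zt-.0012): break
        z-=.0007; arm.servo_line([x,y,z],velocity=.02)
def release(i,dx=-.001,dy=0.):
    x,y=C[i][0]+dx,C[i][1]+dy; z=monitor.read_position()[2]
    fingers.gripper_to(D[i]/1e3+.012); arm.sleep(.2)
    arm.servo_line([x,y,z+.03],velocity=.06); arm.servo_line([x,y,.13],velocity=.2); print("t",monitor.read_time())
E
python3 - <<'E'
from act import *
place(0)
s=imaging.snapshot("scene"); cv2.imwrite("pics/p0.png",cv2.resize(s["image"][185:265,300:400],None,fx=7,fy=7,interpolation=cv2.INTER_CUBIC))
E
```

```text
[ 0.5091 -0.1855  0.0218] [-0.3 -0.7 -1.5]
[ 0.509  -0.1855  0.0211] [ 0.2 -1.3 -0.9]
[ 0.509  -0.1855  0.0204] [ 0.  -0.4 -1.2]
[ 0.5091 -0.1855  0.02  ] [-1.3 -1.2  5.6]
```

View pics/p0.png

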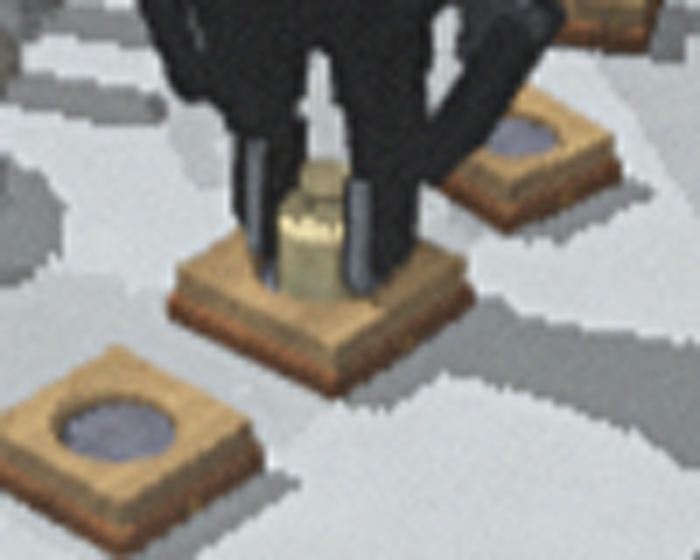

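Run:
```python
from act import *
release(0)
pick(1); over(1,"o1")
```

```text
t 13.1083
at [0.5587 0.1    0.0104] dF [ 0.7 -0.3 -0.3]
gap 0.02158810926819913 grip 29.442156159784645
gap 0.02108487069770849 t 17.2917
pos [ 0.5152 -0.091   0.0507] t 19.025
```

View pics/o1.png

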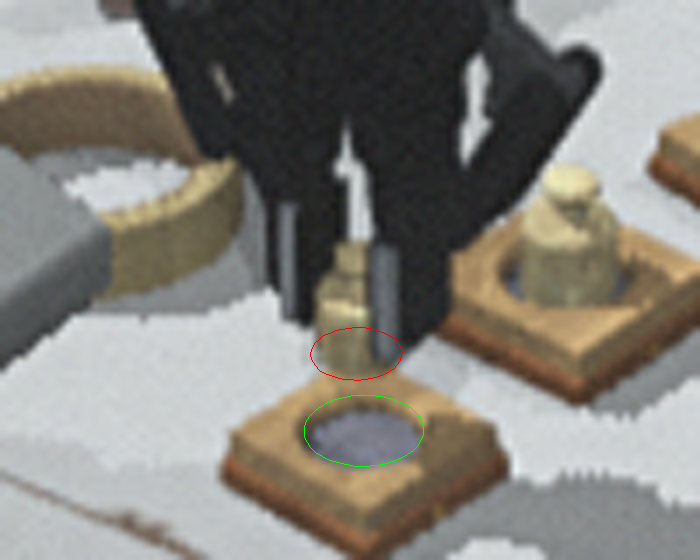

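Run:
```python
from act import *
place(1); z=monitor.read_position()[2]
if .0185<z<.0215:
    release(1); pick(2); over(2,"o2")
```

```text
[ 0.5136 -0.0909  0.0218] [-0.5 -0.1 -0.1]
[ 0.5136 -0.0909  0.0212] [ 1.  -0.  -0.5]
[ 0.5136 -0.0909  0.0204] [-0.2  0.1 -0.8]
[ 0.5137 -0.0909  0.02  ] [-1.4  0.2  5.7]
t 22.9333
at [0.4917 0.189  0.0104] dF [ 0.6 -0.5  0.5]
gap 0.017327501893959905 grip 21.472395029850304
gap 0.018039077884278103 t 27.075
pos [ 0.5006 -0.2802  0.0508] t 29.725
```

View pics/o2.png

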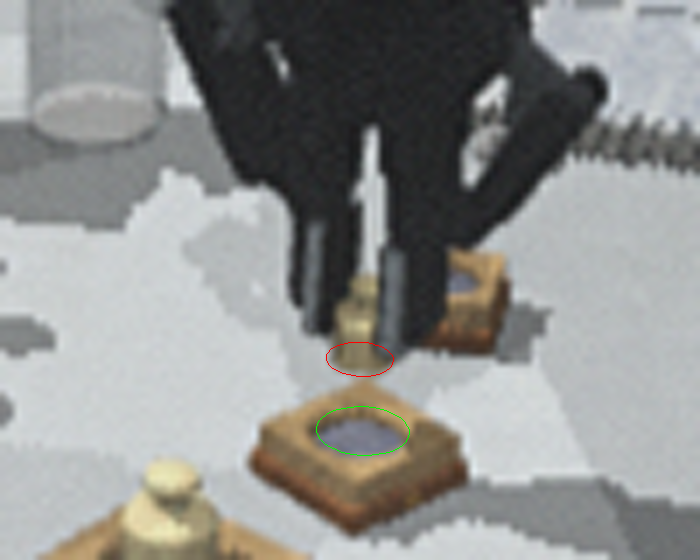

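Run:
```python
from act import *
place(2); z=monitor.read_position()[2]
if .0185<z<.0215:
    release(2); pick(3); over(3,"o3")
```

```text
[ 0.499  -0.2799  0.0218] [-0.3  0.3  0.2]
[ 0.499  -0.2799  0.0211] [ 1.1  0.8 -0.3]
[ 0.499  -0.2799  0.0204] [0.7 0.7 0.3]
[ 0.4991 -0.28    0.02  ] [-0.4  0.   5.5]
t 33.6333
at [0.4862 0.1003 0.0105] dF [ 1.  -0.3  0.2]
gap 0.014214208508488951 grip 21.43840067961719
gap 0.014855227506397948 t 38.1167
pos [ 0.5257 -0.3791  0.0509] t 40.8
```

View pics/o3.png

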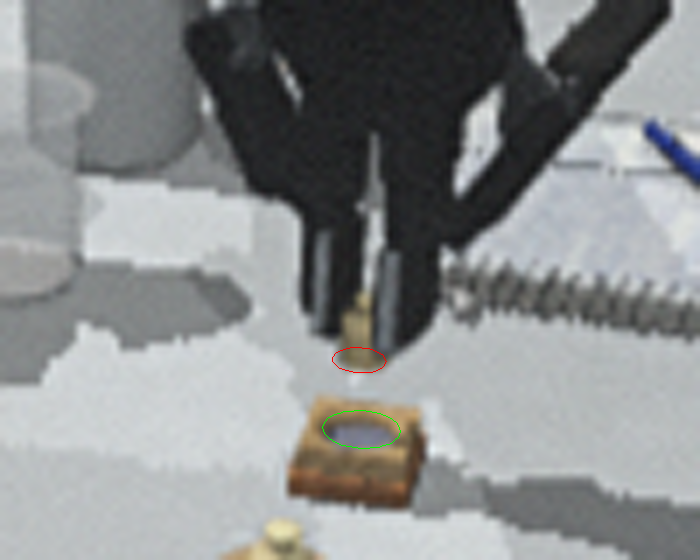

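Run:
```python
from act import *
place(3); z=monitor.read_position()[2]
if .0185<z<.0215:
    release(3); arm.move_to([.45,-.1,.30],Q); arm.move_to([.35,.25,.30],Q)
    s=imaging.snapshot("scene"); im=s["image"]; t=imaging.snapshot("top")["image"]
    a=cv2.resize(im[165:270,290:410],(480,420),interpolation=cv2.INTER_CUBIC); b=cv2.resize(t[200:290,155:460],(780,230),interpolation=cv2.INTER_CUBIC)
    c=cv2.resize(im[270:385,145:305],None,fx=2,fy=2); o=np.zeros((600,800,3),np.uint8)
    o[:360,:411]=cv2.resize(a,(411,360)); o[:230,450:770]=c; o[365:595,:780]=b; cv2.imwrite("pics/end.png",o)
    print(monitor.read_time())
```

```text
[ 0.5242 -0.3787  0.0218] [ 0.5  0.7 -0.4]
[ 0.5242 -0.3787  0.0212] [-0.2 -0.7 -0.3]
[ 0.5241 -0.3787  0.0204] [ 0.4 -0.2 -0.1]
[ 0.5242 -0.3788  0.02  ] [0.1 0.4 4. ]
t 44.7083
47.4417
```

View pics/end.png

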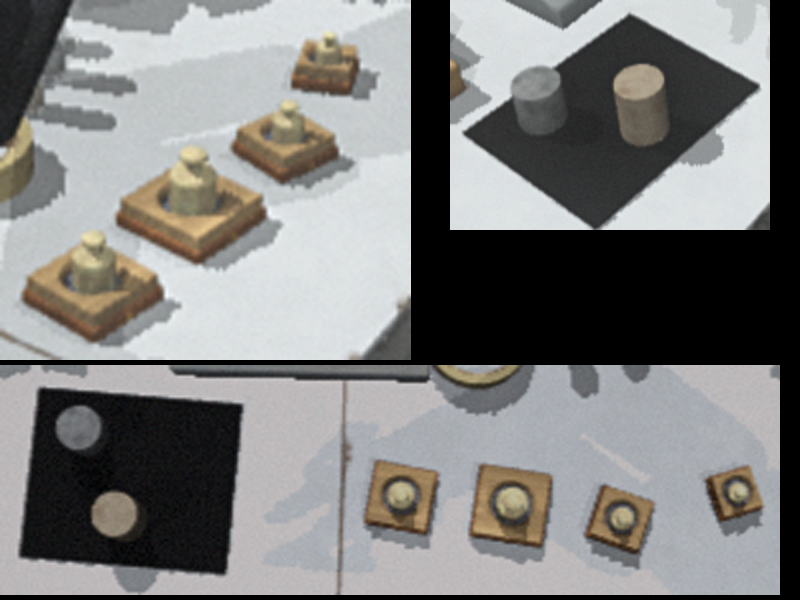

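The final picture shows all four weights standing upright, centred in their wells, with both plugs still standing on the mat.

```bash
python3 -c "
from station import *
print(finish_job())"
```

```text
the job is handed in; nothing more can be done
None
```

All four brass weights stand upright on the well floors of their own case bases, the two core plugs were left standing on the mat, and the job was handed in at about 47 s of the 99 s allowed.

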